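# Take the spinner cap off a desk fan of unknown thread hand

### The job

The desk fan's blade wheel has to come off for cleaning. Unscrew the black spinner cap in the middle of the blades: its thread may be left- or right-handed, so try one way and, if it stops, turn it the other way until it is loose, then lift it off. Finish while holding the cap still in the gripper, up in the air beside the fan, past the edge of its wire guard and no lower than it sat on the fan; do not let go of it, and leave the other things on the desk where they are.

Things in the scene. Friction and masses are not known exactly. Their poses are not given: they have to be found in the camera images.
- cap_mid (a point): centre (half-way up, on the upright axis) of the black round spinner cap: 44 mm across, 34 mm tall, about 50 g, fine ribs (only seen, not felt). It stands in the middle of the blade wheel on a collar 42 mm across and 15 mm high; round the collar nothing within 40 mm of the axis is higher than 15 mm below the cap's rim, so fingers may reach a few mm past the rim
- fan_seat (a point): the seat under the cap, on the axis of the blade wheel, 160 mm above the desk, z up. A short quarter-turn thread holds the cap, with about 1.5 mm of play sideways and up and down; it cannot be pulled up until turned loose. Once loose it lifts straight up; the stub inside is 24 mm tall, so raise the cap 35 mm to clear it
- stub_top (a point): top of the stub inside the cap, 24 mm above the seat. The thread's hand cannot be seen and differs from fan to fan. Turned the wrong way from its start the cap stops dead after about 12 degrees; turned the right way it moves freely, with almost no torque, and is loose anywhere from 60 to 120 degrees from its start (90 is best)
- fan: desk fan, fixed to the desk, its head tilted face up, front guard off; origin under its foot. White foot 170 mm across, motor, grey blade wheel (locked, does not turn, 206 mm across, blades no higher than 145 mm above the desk), wire rear guard 250 mm across and 138 mm high. It stands at different places and yaws
- driver_mid (a point): bystander: screwdriver lying on the desk near the fan, about 200 mm long; point 12 mm above the desk
- dish_mid (a point): bystander: small open steel dish, 80 mm across, 25 mm tall, near the fan; its centre
- mug_mid (a point): bystander: steel mug with a handle, 76 mm across, 95 mm tall, the tallest loose thing on the desk; its centre
- mouse: bystander: black computer mouse, about 104 mm long, 31 mm tall; underside centre
- tilt_knob: bystander: small white round knob, 32 mm across, 18 mm tall; underside centre

How it is judged:
By the outcome, as a careful person would: the job done as asked, in the order asked, and still so for the second after the job is handed in, while the arm keeps its last pose, push and grip.
It also fails if it takes over 45 s, if anything falls off the work surface, if the arm or the gripper's body presses on something with over 40 N, if the wrist force passes 120 N, or if a joint passes its speed limit or range.

### The arm

A 6-joint arm with a two-finger parallel gripper is mounted at the origin on the work surface. World frame = base frame: x ahead of the robot, y to its left, z up, the work surface at z = 0. Lengths are in mm, angles in rad, forces in N, time in s.
With the tool pointing down it reaches from about 400 to 925 mm from the base axis. Payload 12.5 kg.
Tool frame: the origin (TCP) lies at the very end of the fingers, on their centre line; the grasp point (between the pads) lies 19 mm behind it; z points along the fingers, x is the direction in which the jaws open and shut, and the axes are right-handed (so a half turn about z gives the same grasp; the last joint's range is limited). The gripper opens to 95 mm and grips with 3 to 60 N. Pads are 20 mm wide; open, the fingers measure 119 mm over their backs; the gripper's body (75 mm by 180 mm) begins 59 mm behind the grasp point.
Start: joints at [1.216, 0.491, 1.559, -0, 1.092, -0.106], TCP at [153.883, 605.778, 214.661] pointing down, gripper open.
Joint ranges: [-3.1, 3.1], [-0.84, 2.19], [0.05, 2.79], [-1.13, 4.28], [0.06, 2.93], [-2.69, 2.69]. Speed limits (rad/s): [2.22, 2.22, 2.79, 3.14, 3.14, 3.14].

### API

Orientations are given as [roll, pitch, yaw] about the fixed x, y, z axes, in that order (R = Rz(yaw) Ry(pitch) Rx(roll)).
In Python, from cell import state, viewer, ticket, look_for, regions_of gives the robot as it stands.
- The arm moves only by the shell command python3 -m inch 'ROWS'. ROWS is JSON, a list of rows, each a list of 7 numbers: the turn, a rotation vector about the world's x, y, z in degrees, then the shift along the world's x, y, z in mm, then the opening, from -1 (shut) to 1 (fully open). In form: [[rx, ry, rz, tx, ty, tz, hand], ...]. A call has 1 to 10 rows; each row shifts and turns the commanded pose from where the row before left it; what a row does not reach is not made up. A row lasts 1/10 s, in which the tool goes at most 50 mm and 8.59 degrees, less where a joint would pass 70% of its speed; a pose out of reach is approached as far as the arm can. A call with a gripper value outside its range is refused whole. The fingers move at their own pace and stop on an object; the grip force is fixed at half the most. Time passes only in rows, so rows that do not move let the fingers close. It gives the time, the measured TCP pose, the force and the opening at its end, in the units of the state.
- state(): the state, without advancing time (a new reading comes with each control period).
- viewer.read_camera(name): name is "side" or "top"; returns a dict with "color" (420x560x3 uint8, red, green, blue), "depth" (420x560 float32, mm along the optical axis (not along the pixel's ray), 0 where there is no reading), "fx", "fy", "cx", "cy" (pixels), "dist_coeffs" ([k1, k2, p1, p2, k3] as OpenCV has them; the pictures are not rectified), "position" and "orientation" of the camera in the world. Camera axes: x right, y down, z forward; pixel columns grow to the right and rows downward; lengths in mm; the calibration is good to about 2 mm. A picture is of the moment at which its call begins.
- ticket.job_done(): hands the job in, once; it reports no verdict.
Trained networks look in the newest picture that a camera, given by its name, has taken for a name from the list of things; names that differ only in an ending like _2 or _b are one class to them, and where a whole thing is asked for, a point or a joint stands for the part that bears it (a point fixed in the world has none). Each returns a list of dicts, best first, with "score" (0 to 1); they miss things now and then, are a little off and sometimes report something else, mostly with a low value. They report only what shows in the picture. A call takes as long as a camera call.
- look_for(name, camera): "box" ([left, top, right, bottom] as shares, 0 to 1, of the picture: columns of its width, rows of its height, round what is visible of it).
- regions_of(name, camera): "pixels" (420x560 bool, what is visible of it) and "box" ([left, top, right, bottom] as shares, 0 to 1, of the picture: columns of its width, rows of its height, round what is visible of it).
The state is a dict: "t": time; "joints": joint angles; "qvel": joint speeds; "tau": joint torques, N m; "eef_pos": TCP position; "tcp_rot": TCP orientation; "ft_force": force on the tool from outside, world axes, zero at the start; "moment": the same for the moment, N m; "opening": opening from 0.0 (shut) to 1.0 (fully open).
Only numpy, scipy, OpenCV 4.12 (cv2) and the standard library are available. Lean on these libraries where they do the work, as an engineer would, in place of code of your own. Each camera call takes 0.05 s, during which the arm holds its last target. There are 200 camera calls.

## Working session

There is one attempt and no reset: what is moved stays moved. The work goes in short steps, Python scripts to look and compute and a shell command to move; the robot and the scene stay as the last step left them, time stands still between calls to the robot, and variables do not carry over. Pictures are saved under pics/ and viewed, on a budget of 10 in all, crops included, one or two more only if the job needs it, and the job is handed in when it is done.

```bash
ls; mkdir -p pics
cat > h.py <<'E'
import numpy as np, cv2
from scipy.spatial.transform import Rotation as R
from cell import state, viewer, ticket, look_for, regions_of
def rot(o):
    o=np.array(o,float)
    if o.shape==(3,3): return o
    if o.size==3: return R.from_euler('xyz',o).as_matrix()
    return R.from_quat(o).as_matrix()
def cloud(c):
    K=np.array([[c['fx'],0,c['cx']],[0,c['fy'],c['cy']],[0,0,1.]])
    h,w=c['depth'].shape
    u,v=np.meshgrid(np.arange(w),np.arange(h))
    p=cv2.undistortPoints(np.stack([u,v],-1).reshape(-1,1,2).astype(np.float64),K,np.array(c['dist_coeffs'],float)).reshape(h,w,2)
    d=c['depth'][...,None]
    P=np.concatenate([p*d,d],-1)@rot(c['orientation']).T+np.array(c['position'])
    P[c['depth']<=0]=np.nan
    return P
E
python3 - <<'E'
from h import *
print(state())
ims=[]
for n in ("top","side"):
    c=viewer.read_camera(n); print(n,c['position'],c['orientation'])
    P=cloud(c); cv2.imwrite(f'pics/{n}1.png',c['color'][...,::-1])
    for o in ("cap_mid","fan","driver_mid","dish_mid","mug_mid","mouse","tilt_knob"):
        for r in regions_of(o,n)[:2]:
            q=P[r['pixels']]; q=q[~np.isnan(q[:,0])]
            if len(q): print(n,o,round(r['score'],2),len(q),(np.array(r['box'])*[560,420,560,420]).round(),np.percentile(q,[2,50,98],axis=0).round().tolist())
    # cap top from highest points
    rs=regions_of("cap_mid",n)
    if rs:
        q=P[rs[0]['pixels']]; q=q[~np.isnan(q[:,0])]; t=q[(q[:,2]>188)&(q[:,2]<200)]
        if len(t)>5: print('captop',len(t),t.mean(0),cv2.minEnclosingCircle(t[:,:2].astype(np.float32)))
E
```

```text
pics
{'t': 0.0, 'joints': array([ 1.21642429e+00,  4.91562304e-01,  1.55946842e+00, -1.09804916e-05,
        1.09172172e+00, -1.05596518e-01]), 'qvel': array([ 0.00090506,  0.00245763,  0.00094264,  0.00059571, -0.00039348,
       -0.00044655]), 'tau': array([ 1.98223306e-04, -6.12614179e+01, -2.58194858e+01,  6.93107676e-02,
        4.80121456e-02, -3.44062119e-05]), 'eef_pos': array([153.77372189, 605.51980822, 214.05352161]), 'tcp_rot': array([-3.14148010e+00,  1.15435285e-03,  1.32202594e+00]), 'ft_force': array([-0.63494704,  0.37184864, -0.49051317]), 'moment': array([0.00899982, 0.01668478, 0.01822305]), 'opening': 0.9986091947126862}
top [ 332.54509696  -12.5672337  1264.37105445] [-2.9502577   0.00518916 -1.56795466]
top cap_mid 0.72 4179 [207. 196. 292. 284.] [[376.0, -26.0, -2.0], [478.0, 79.0, 131.0], [605.0, 204.0, 142.0]]
top cap_mid 0.66 241 [239. 228. 253. 245.] [[466.0, 64.0, 166.0], [485.0, 83.0, 193.0], [506.0, 103.0, 197.0]]
top fan 0.71 3383 [210. 200. 293. 287.] [[392.0, -7.0, 11.0], [476.0, 78.0, 131.0], [575.0, 178.0, 142.0]]
top driver_mid 0.72 376 [185. 248.
[... 1024 characters left out ...]
, [594.0, 200.0, 141.0]]
side driver_mid 0.8 633 [280. 310. 375. 331.] [[294.0, 208.0, 6.0], [349.0, 236.0, 18.0], [466.0, 281.0, 25.0]]
side dish_mid 0.15 5305 [242. 198. 343. 293.] [[394.0, -30.0, -0.0], [479.0, 116.0, 122.0], [598.0, 200.0, 141.0]]
side mug_mid 0.94 891 [288. 134. 318. 171.] [[491.0, -525.0, -2.0], [529.0, -421.0, 59.0], [596.0, -404.0, 93.0]]
side mouse 0.79 888 [201. 376. 260. 400.] [[491.0, 428.0, 16.0], [528.0, 460.0, 29.0], [587.0, 478.0, 32.0]]
side tilt_knob 0.48 248 [282. 380. 302. 400.] [[418.0, 408.0, -0.0], [432.0, 426.0, 15.0], [448.0, 436.0, 19.0]]
captop 176 [488.67474354  88.51148693 191.45207736] ((488.4381103515625, 86.43936920166016), 22.752620697021484)
```

Run:
```python
from h import *
ims=[]
for n in ("top","side"):
    c=viewer.read_camera(n); P=cloud(c)
    m=(np.hypot(P[...,0]-488,P[...,1]-86)<35)&(P[...,2]>184)
    q=P[m]; t=q[q[:,2]>191.5]
    print(n,len(q),np.median(t,0).round(1),t.mean(0).round(1),((q.min(0)+q.max(0))/2).round(1),np.ptp(q,axis=0).round(1))
    w=c['color'][150:330,180:360] if n=="top" else c['color'][160:340,210:390]
    ims.append(cv2.resize(w,(400,400),interpolation=cv2.INTER_CUBIC))
cv2.imwrite('pics/a.png',np.hstack(ims)[...,::-1])
```

```text
top 242 [487.9  85.3 193.8] [487.3  85.2 194. ] [487.5  84.6 192. ] [44.1 44.1 11.7]
side 214 [488.5  85.9 192.5] [488.2  87.1 192.6] [488.5  87.2 189.2] [45.  44.8 10.1]
```

View pics/a.png

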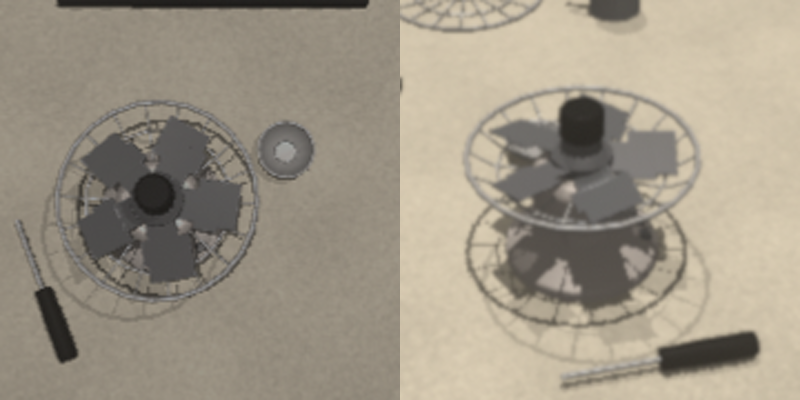

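```bash
python3 -m inch '[[0,0,-5,25,-40,3,1],[0,0,-5,25,-40,3,1],[0,0,-5,25,-40,3,1],[0,0,-5,25,-40,3,1],[0,0,-5,25,-40,3,1],[0,0,-5,25,-40,3,1],[0,0,-5,25,-40,3,1],[0,0,-5,25,-40,3,1],[0,0,-5,25,-40,2,1],[0,0,-5,25,-40,0,1]]'
```

```text
t: 2.0
eef_pos: [404.7, 204.1, 241.2]
tcp_rot: [3.141, -0.001, 0.446]
ft_force: [-0.4, 0.3, 0.1]
opening: 0.999
```

```bash
python3 -m inch '[[0,0,-5,28,-39,0,1],[0,0,-5,28,-39,0,1],[0,0,-5,27,-40,0,1],[0,0,0,0,0,0,1],[0,0,0,0,0,0,1]]'
```

```text
t: 2.5
eef_pos: [487.0, 87.0, 240.4]
tcp_rot: [-3.141, 0.0, 0.186]
ft_force: [-1.4, 0.8, -0.3]
opening: 1.0
```

```bash
python3 -m inch '[[0,0,0,1,-1,-22,1],[0,0,0,0,0,-20,1],[0,0,0,0,0,-20,1],[0,0,0,0,0,-15,1],[0,0,0,0,0,-5,1],[0,0,0,0,0,0,1]]'; python3 -m inch '[[0,0,0,0,0,0,-1],[0,0,0,0,0,0,-1],[0,0,0,0,0,0,-1],[0,0,0,0,0,0,-1],[0,0,0,0,0,0,-1],[0,0,0,0,0,0,-1],[0,0,0,0,0,0,-1],[0,0,0,0,0,0,-1]]'; python3 -c "
from h import *
s=state();print(s['moment'],s['joints'],s['opening'])"
```

```text
t: 3.1
eef_pos: [487.3, 87.7, 158.5]
tcp_rot: [-3.141, 0.001, 0.189]
ft_force: [-0.4, -0.1, -0.4]
opening: 0.998
t: 3.9
eef_pos: [487.9, 86.7, 158.7]
tcp_rot: [3.142, -0.0, 0.188]
ft_force: [0.0, 0.1, -0.0]
opening: 0.464
[-0.14198909  0.10789638 -0.01726628] [ 4.25506128e-02  3.81825973e-01  1.93535604e+00 -5.15037644e-05
  8.24353719e-01 -1.44921465e-01] 0.4638701157658488
```

```bash
python3 -m inch '[[0,0,4,0,0,0,-1],[0,0,4,0,0,0,-1],[0,0,4,0,0,0,-1],[0,0,4,0,0,0,-1],[0,0,2,0,0,0,-1],[0,0,0,0,0,0,-1]]'; python3 -c "
from h import *
s=state();print(s['moment'],s['opening'])"
```

```text
t: 4.5
eef_pos: [487.6, 86.8, 158.7]
tcp_rot: [-3.141, 0.0, 0.502]
ft_force: [-1.4, -0.3, 0.6]
opening: 0.464
[-0.00526384  0.36993478  0.01391564] 0.4642081547571898
```

```bash
python3 -m inch '[[0,0,6,0,0,0,-1],[0,0,6,0,0,0,-1]]'; python3 -c "
from h import *
s=state();print(s['moment'],s['opening'])"
```

```text
t: 4.7
eef_pos: [487.1, 86.9, 158.6]
tcp_rot: [-3.14, 0.001, 0.714]
ft_force: [-6.3, 0.2, 5.0]
opening: 0.464
[-0.10874512  1.05034944 -0.1383773 ] 0.4643952935783645
```

```bash
python3 -m inch '[[0,0,0,0,0,0,-1],[0,0,0,0,0,0,-1]]'; python3 -c "
from h import *
s=state();print(s['moment'],s['ft_force'])"; python3 -m inch '[[0,0,5,0,0,0,-1],[0,0,5,0,0,0,-1],[0,0,0,0,0,0,-1]]'; python3 -c "
from h import *
s=state();print(s['moment'],s['ft_force'])"
```

```text
t: 4.9
eef_pos: [487.3, 86.7, 158.6]
tcp_rot: [-3.141, 0.001, 0.708]
ft_force: [-4.7, -0.1, 4.5]
opening: 0.459
[-0.19859831  1.03231559  0.03025658] [-4.73426785 -0.1474354   4.51845601]
t: 5.2
eef_pos: [486.6, 86.6, 158.6]
tcp_rot: [-3.14, 0.002, 0.886]
ft_force: [-8.1, -1.3, 5.8]
opening: 0.463
[-0.36854826  1.45940078 -0.01074686] [-8.09461389 -1.32928236  5.80221389]
```

```bash
python3 -m inch '[[0,0,0,-1,0,0.5,-1],[0,0,5,0,0,0,-1],[0,0,5,0,0,0,-1],[0,0,5,0,0,0,-1],[0,0,5,0,0,0,-1],[0,0,0,0,0,0,-1]]'; python3 -c "
from h import *
s=state();print(s['moment'],s['ft_force'])"
```

```text
t: 5.8
eef_pos: [485.3, 86.2, 158.7]
tcp_rot: [-3.138, 0.002, 1.235]
ft_force: [-7.5, -5.5, 2.3]
opening: 0.463
[-1.11695287  1.45486474 -0.07946309] [-7.536402   -5.54621932  2.34703975]
```

```bash
python3 -m inch '[[0,0,0,-1,-1,0,-1],[0,0,5,0,0,0,-1],[0,0,5,0,0,0,-1],[0,0,5,0,0,0,-1],[0,0,5,-0.5,-1,0,-1],[0,0,5,0,0,0,-1],[0,0,5,0,0,0,-1],[0,0,0,0,0,0,-1]]'; python3 -c "
from h import *
s=state();print(s['moment'],s['ft_force'],s['joints'])"
```

```text
t: 6.6
eef_pos: [485.3, 84.4, 158.9]
tcp_rot: [-3.141, 0.0, 1.759]
ft_force: [-2.1, -4.3, -0.5]
opening: 0.461
[-0.73364624  0.41959544 -0.03602842] [-2.13073193 -4.34068674 -0.50077061] [ 3.82278770e-02  3.77845519e-01  1.94152746e+00 -7.33999408e-04
  8.22674015e-01 -1.72012016e+00]
```

```bash
python3 -m inch '[[0,0,0,0,-1,0,-1],[0,0,0,0,0,2,-1],[0,0,0,0,0,2,-1],[0,0,0,0,0,0,-1]]'; python3 -c "
from h import *
s=state();print(s['moment'],s['ft_force'])"
```

```text
t: 7.0
eef_pos: [485.7, 83.9, 163.6]
tcp_rot: [3.141, -0.0, 1.758]
ft_force: [1.2, 0.0, -0.5]
opening: 0.459
[ 0.01050776  0.0177997  -0.02566094] [ 1.19246575  0.03367221 -0.49547514]
```

```bash
python3 -m inch '[[0,0,0,0,0,5,-1],[0,0,0,0,0,10,-1],[0,0,0,0,0,10,-1],[0,0,0,0,0,15,-1],[0,0,0,0,0,20,-1],[0,0,0,0,0,20,-1],[0,0,0,0,0,0,-1]]'
python3 - <<'E'
from h import *
s=state();print(s['moment'],s['ft_force'])
c=viewer.read_camera("side");P=cloud(c)
cv2.imwrite('pics/b.png',cv2.resize(c['color'][100:340,180:420],(600,600))[...,::-1])
E
```

```text
t: 7.7
eef_pos: [486.3, 83.9, 246.0]
tcp_rot: [3.137, 0.001, 1.758]
ft_force: [0.3, 0.2, -0.9]
opening: 0.465
[0.00075753 0.03097395 0.07838955] [ 0.34771812  0.2479553  -0.89023673]
```

View pics/b.png

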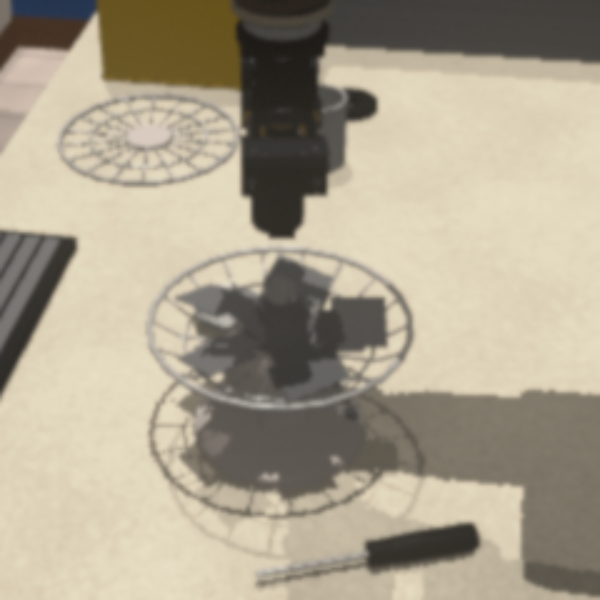

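The cap is off and between the fingers: in the crop the hand is at about (285,180), and the hub at (285,290) is bare. I'll move it sideways along +y, the way I came in.

```bash
python3 -m inch '[[0,0,0,0,15,0,-1],[0,0,0,0,30,0,-1],[0,0,0,0,35,0,-1],[0,0,0,0,35,0,-1],[0,0,0,0,35,0,-1],[0,0,0,0,35,0,-1],[0,0,0,0,30,0,-1],[0,0,0,0,15,0,-1],[0,0,0,0,0,0,-1],[0,0,0,0,0,0,-1]]'
python3 - <<'E'
from h import *
s=state();print(s['moment'],s['ft_force'],s['opening'],s['qvel'].round(3))
c=viewer.read_camera("side");P=cloud(c)
for r in regions_of("cap_mid","side")[:2]:
    q=P[r['pixels']];q=q[~np.isnan(q[:,0])];print(r['score'],np.percentile(q,[2,50,98],axis=0).round().tolist())
a=c['color'][90:390,170:470]
t=viewer.read_camera("top")['color'][120:420,130:430]
cv2.imwrite('pics/c.png',np.hstack([cv2.resize(x,(400,400)) for x in (a,t)])[...,::-1])
E
```

```text
t: 8.75
eef_pos: [485.2, 313.1, 242.6]
tcp_rot: [-3.141, 0.0, 1.759]
ft_force: [0.1, 0.1, -0.9]
opening: 0.462
[ 0.05413289 -0.01316256 -0.05689621] [ 0.05054959  0.12210423 -0.87563728] 0.461632882685082 [-0.016 -0.01   0.003 -0.001  0.     0.002]
0.56 [[466.0, 84.0, 25.0], [496.0, 331.0, 253.0], [560.0, 345.0, 268.0]]
```

View pics/c.png

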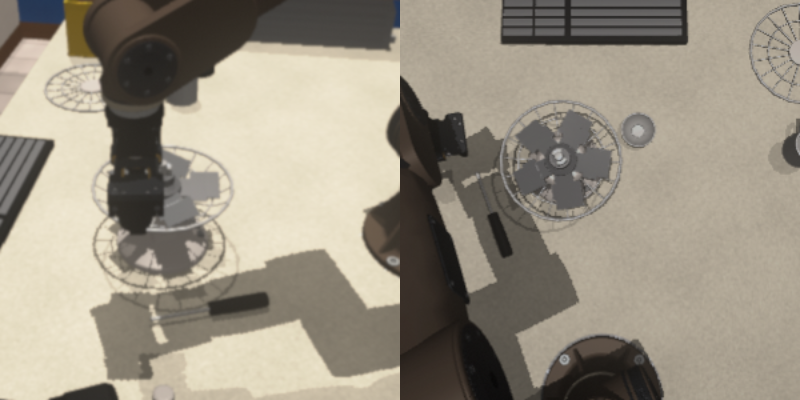

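The top view, on the right, shows the bare metal stub at (560,155). In the side view the hand holds the cap at about (138,210), clear of the guard, and the screwdriver and dish are where they were.

```bash
python3 -c "
from h import *
s=state();print(s['opening'],s['eef_pos'],s['t']);print(ticket.job_done())"
```

```text
0.4612746004353678 [485.53764865 312.64872073 243.18118736] 8.9
the job is handed in; nothing more can be done
None
```

The spinner cap is off the fan and still in the gripper, and I handed the job in at 8.9 s.

- **Unscrewing:** I turned the cap 90° counter-clockwise seen from above. That was the right way on the first try, with almost no torque. Sideways force built up to about 8 N as the grip sat slightly off-centre, so I shifted the hand a few millimetres to ease it. The cap then lifted freely.
- **Final pose:** the fingertips are at about (485, 313, 243) mm. The cap is roughly 227 mm from the fan's axis, about 100 mm past the guard's edge. It sits about 85 mm higher than it did on the fan.
- **Last checks:**
  - The gripper opening is 0.46, or 44 mm, which matches the cap's width.
  - The wrist reads about 0.9 N downward, more than the cap's 0.5 N but within the sensor's noise.
  - The last picture from above shows the bare stub.
  - The screwdriver and dish look unmoved. I did not measure the mouse, mug and knob again, but the arm stayed well above them.

No check failed, but the cap detection on the last side picture was weak (score 0.56) and also took in some other points. I relied on the gripper opening and the bare stub instead.

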